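# Seat the filter wheel on its keyed hub and hold it pressed home

## Task

Pick up the emission filter wheel with the coloured glasses by its knob, keeping the fingers off the glass, and lower its keyed shaft into the hub of the open filter unit. Turn it until the key slips into the keyway, then push it down against the spring until the disc sits fully home on the hub. Finish still gripping the knob and pushing it home, so that I can tighten the grub screw; leave everything else where it is.

Things in the scene. Friction and masses are not known exactly. Their poses are not given: they have to be found in the camera images.
- wheel: The filter wheel to fit: a black disc 104 mm across, 6 mm thick, with six coloured glass filters, 220 g, standing level on a grey stand. Origin: centre of the disc's underside; z up along the axis. A knob stands above the disc, a keyed shaft below it. A red line on the disc and on the knob's top points along its +x, right above the key.
- knob (a point): Middle of the wheel's knurled aluminium knob, on the axis 27 mm above the disc's underside: the place to grip. The knob is a cylinder 31 mm in diameter from 8 to 46 mm above the disc's underside (36 mm across at its foot, from 6 to 8 mm). Axes as the wheel's.
- shaft_tip (a point): Lower end of the wheel's steel shaft, 36 mm below the disc's underside. The shaft is 20 mm in diameter, its last 6 mm tapering to 12 mm. Axes as the wheel's.
- key_end (a point): Lower end of the key, a round-ended steel bar 6 mm wide that stands 4 mm out of the shaft on the wheel's own +x side, from the disc down to 20 mm below its underside (the 16 mm of shaft below it are plain). This point lies 12 mm from the axis. Axes as the wheel's.
- wheel_filters: The six glass filters of that wheel, 25 mm across, centred 34 mm from its axis and flush with the disc (inner edges 21.5 mm from the axis). Fixed in the wheel; same origin and axes as the wheel. Fingers must stay off them.
- spare: A second wheel of the same shape and size whose six places hold dark blanks, on the other grey stand. Leave it. Same origin as the wheel's.
- stand_a: Grey plastic ring that carries the filter wheel: 68 mm across, 40 mm high, fixed to the table, with an upright 34 mm hole in which shaft and key hang freely. Origin: centre of its underside.
- housing: The open filter unit, a dark metal tub fixed to the table, 150 x 140 mm outside, walls 6 mm thick, rim 56 mm above the table. An aluminium hub 55 mm across stands upright in its middle; the 56 mm square motor, 58 mm high, is on its +x side and ends 152 mm from the hub's axis. Origin: on the hub's axis at table height; +x points to the motor, z up.
- hub_mouth (a point): Centre of the hub's face, 46 mm above the table, where the disc's underside rests when home; axes as the housing's, not turning with the hub. Bore 23 mm in diameter. Its keyway, 9 mm wide, reaching 16.5 mm from the axis, runs down the whole bore on the housing's +x side, turned by an unknown 0 to 0.6 rad either way; a red line on the face marks it. The motor holds the hub against 0.7 N m.
- ejector_top (a point): Rest position of the spring ejector in the bore, 31 mm below the hub's face. The shaft meets it 5 mm before the wheel is home; it pushes up with 4 N, rising to 12 N at home, and lifts the wheel if let go. Before that an aligned wheel drops freely; with its key out of line it stops with the key on the hub's face, the disc 20 mm above home.
- dropper: Amber bottle, 32 mm across, 75 mm high. Origin: centre of its underside. Bystander.
- objective: Microscope objective standing upright, 33 mm across, 56 mm high. Origin: centre of its underside. Bystander.
- driver: Screwdriver with a red handle, 150 mm long, lying on the table. Bystander.
- screw_dish: Blue dish, 80 x 60 mm, 22 mm high, holding the cover screws. Origin: centre of its underside. Bystander.
- cover: The unit's dark cover plate, 150 x 140 x 4 mm with a port ring 9 mm high, lying on the table. Bystander.
- slide_box: Green and white slide box, 87 x 102 mm, 34 mm high. Bystander.
Mind the look-alikes: they are no part of the job. Leave any orange look-alike of the wheel alone.

How it is judged:
On the way, in this order (a step that is already met when the one before it is completed fails the run):
1. the coloured filter wheel has been lifted off its stand in the fingers (height (world z) of wheel above 0.08 m and contact force between the fingers and wheel above 2 N and contact force between wheel and stand_a below 0.2 N), for 0.1 s.
2. its key has slipped into the keyway and the disc is down on the hub (horizontal distance between wheel and hub_mouth below 0.003 m and z of wheel in the frame of hub_mouth below 0.002 m and contact force between the fingers and wheel above 2 N), for 0.2 s.
At the end, for the whole second after the job is handed in: The program ends holding: the fingers still grip the wheel (over 3 N) and press it on the hub and its spring with more than 6 N, its disc within 2 mm of the hub's face, its axis within 3 mm of the hub's and upright within 0.06 rad, at rest (horizontal distance between wheel and hub_mouth below 0.003 m and z of wheel in the frame of hub_mouth between -0.004 and 0.002 m and angle between wheel's own z axis and vertical below 0.06 rad and contact force between the fingers and wheel above 3 N and contact force between wheel and housing above 6 N and linear speed of wheel below 0.02 m/s); the arm keeps its last pose, push and grip.
It fails at once if the fingers press on the glass filters (over 1 N) (contact force between the fingers and wheel_filters above 1 N).
It fails at once if something else on the table is moved by more than 20 mm (distance of any of spare, dropper, objective, driver, screw_dish, cover, slide_box from where it was at the start of the episode above 0.02 m).
It also fails if it takes over 54 s, if anything falls off the work surface, if the arm or the gripper's body presses on something with over 40 N, if the wrist force passes 120 N, or if a joint passes its speed limit or range.

## Robot

A 6-joint arm with a two-finger parallel gripper is mounted at the origin on the work surface. World frame = base frame: x ahead of the robot, y to its left, z up, the work surface at z = 0. Lengths are in m, angles in rad, forces in N, time in s.
With the tool pointing down it reaches from about 0.275 to 1 m from the base axis. Payload 8.4 kg.
Tool frame: the origin (TCP) lies at the very end of the fingers, on their centre line; the grasp point (between the pads) lies 19 mm behind it (robot.grip_point_offset is the z of the grasp point in the tool frame, in m); z points along the fingers, x is the direction in which the jaws open and shut, and the axes are right-handed (so a half turn about z gives the same grasp; the last joint's range is limited). The gripper opens to 85 mm and grips with 20 to 120 N. Pads are 22 mm wide; open, the fingers measure 114 mm over their backs; the gripper's body (76 mm by 85 mm) begins 54 mm behind the grasp point. The pads swing forward as they close: fully open they stand 13 mm farther back than shut.
Start: joints at [-0.002, 0.353, 1.633, -0, 1.155, -0.002], TCP at [0.625, -0, 0.231] pointing down, gripper open.
Joint ranges: [-2.63, 2.63], [-0.92, 2.1], [0.06, 2.66], [-1.3, 4.44], [0, 2.69], [-3.02, 3.02]. Speed limits (rad/s): [2.22, 2.22, 2.79, 3.14, 3.14, 3.14].

## Interface

Orientations are given as a rotation vector (axis times angle).
In Python, from rig import read_state, imaging, workorder, nets, robot gives the robot as it stands.
- The arm moves only by the tool carry_out, never from a script. Its argument "rows" is a list of rows, each an object with "delta_pos": the shift along the tool's x, y, z each as a share of 150 mm, from -1 to 1, a list of three; "delta_rot": the turn, a rotation vector about the tool's x, y, z each as a share of 90 degrees, from -1 to 1, a list of three; "claw": the gripper's target within -1 to 1 (fully open at 1, half-way at 0, shut at -1). A call has 1 to 10 rows; each row shifts and turns the pose as measured when the row begins, along the tool's axes as they then stand; what a row does not reach is not made up. A row lasts 1/12 s, in which the tool goes at most 41.7 mm and 7.16 degrees, less where a joint would pass 70% of its speed; a pose out of reach is approached as far as the arm can. A call with a number of a shift or a turn outside -1 to 1 is refused whole. A call with a gripper value outside its range is refused whole. The fingers move at their own pace and stop on an object; "force" is the grip in N (left out, the last holds). Time passes only in rows, so rows that do not move let the fingers close. It gives the time, the measured TCP pose, the force and the opening at its end, in the units of the state.
- read_state(): the state, without advancing time (a new reading comes with each control period).
- imaging.get_image(name): name is "scene" or "side" or "wrist"; returns the picture (480x640x3 uint8, red, green, blue); there is no depth.
- imaging.get_calibration(name): a dict with "fov_y" (degrees; the focal length in pixels is half the picture's height over the tangent of half this angle, whatever the lens; pixels are square), "cx", "cy" (the principal point, pixels), "R" (3x3) and "t" (3): a world point X has camera coordinates R X + t; the wrist camera has in their place "tool_from_camera" (4x4, takes a point from camera to tool coordinates, whose origin is the TCP and whose axes are the tool frame's). Camera axes: x right, y down, z forward; pixel columns grow to the right and rows downward; lengths in m; the calibration is good to about 2 mm. The wrist camera is an equidistant fisheye: a pixel r from the principal point sees the ray r / f radians off the axis. A picture is of the moment at which its call begins: read the wrist's pose just before it. get_calibration takes no time and is no camera call.
- workorder.close_job(): hands the job in, once; it reports no verdict.
Trained networks look in the newest picture that a camera, given by its name, has taken for a name from the list of things; names that differ only in an ending like _2 or _b are one class to them, and where a whole thing is asked for, a point or a joint stands for the part that bears it (a point fixed in the world has none). Each returns a list of dicts, best first, with "conf" (0 to 1); they miss things now and then, are a little off and sometimes report something else, mostly with a low value. They report only what shows in the picture. A call takes as long as a camera call. They do not tell look-alikes from the thing itself.
- nets.cut_out(thing, camera): "mask" (480x640 bool, what is visible of it) and "location" ([column, row] in pixels, amid what is visible of it).
The state is a dict: "t": time; "joints": joint angles; "qd": joint speeds; "joint_efforts": joint torques, N m; "ee_pos": TCP position; "eef_rot": TCP orientation; "wrist_force": force on the tool from outside, world axes, zero at the start; "torque": the same for the moment, N m; "finger_gap": finger opening in m.
Only numpy, scipy, OpenCV 4.12 (cv2) and the standard library are available. Lean on these libraries where they do the work, as an engineer would, in place of code of your own. Each camera call takes 0.05 s, during which the arm holds its last target.

## Working session

There is one attempt and no reset: what is moved stays moved. The work goes in short steps, Python scripts to look and compute and a tool call to move; the robot and the scene stay as the last step left them, time stands still between calls to the robot, and variables do not carry over. Pictures are saved under pics/ and viewed, and the job is handed in when it is done.

Besides the shell and the picture viewer there is one more tool, called after "Request:" by a JSON object that holds its "op" and its "data", one argument or row to a line. carry_out: Moves the arm, as the interface text tells. Shift numbers are shares of 150 mm and turn numbers shares of 90 degrees, none past 1 either way. Its arguments: {"type":"object","properties":{"rows":{"type":"array","items":{"type":"object","properties":{"delta_pos":{"type":"array","items":{"type":"number","minimum":-1,"maximum":1}},"delta_rot":{"type":"array","items":{"type":"number","minimum":-1,"maximum":1}},"claw":{"type":"number"}}}},"force":{"type":"number"}},"required":["rows"]}

```bash
ls; mkdir -p pics
python3 - <<'E'
from rig import read_state, imaging, robot
import cv2
print(read_state(), robot.grip_point_offset)
for n in ["scene","side","wrist"]:
    im=imaging.get_image(n); cv2.imwrite(f"pics/{n}0.png",im[:,:,::-1]); print(n,imaging.get_calibration(n))
E
```

```text
pics
{'t': 0.0, 'joints': array([-2.40566571e-03,  3.53664601e-01,  1.63414492e+00,  4.97042806e-05,
        1.15522306e+00, -2.44574126e-03]), 'qd': array([ 0.00048579, -0.00175231,  0.00014541, -0.00094135, -0.00026018,
       -0.00172877]), 'joint_efforts': array([-2.03471049e-03, -6.05236173e+01, -3.42063046e+01, -2.62302356e-04,
        9.48130677e-03,  3.61521288e-06]), 'ee_pos': array([6.24508473e-01, 1.32267048e-05, 2.30546806e-01]), 'eef_rot': array([-3.14154289e+00, -3.13784661e-05,  2.26160677e-03]), 'wrist_force': array([ 0.61680148, -0.30878127,  0.12142426]), 'torque': array([ 0.01535387, -0.01625526, -0.01469457]), 'finger_gap': 0.08516417228546391} -0.0187
scene {'fov_y': 45.20269919397044, 'cx': 323.0692095970597, 'cy': 236.70584404173354, 'R': array([[-0.69814047,  0.71583467,  0.01343914],
       [ 0.56574567,  0.56307089, -0.60239772],
       [-0.43878436, -0.41295509, -0.79808294]]), 't': array([ 0.39705637, -0.24419095,  1.71445253])}
side {'fov_y': 43.35541007445206, 'cx': 307.96281944237774, 'cy': 245.63133588909, 'R': array([[-0.80742206, -0.58951633, -0.02324045],
       [-0.3344627 ,  0.48983147, -0.80510858],
       [ 0.48600856, -0.64228936, -0.59267196]]), 't': array([0.43545597, 0.26154813, 1.16252201])}
wrist {'fov_y': 65.70646984690485, 'cx': 316.1164983806768, 'cy': 246.9743717275137, 'tool_from_camera': array([[ 9.99999421e-01, -8.06311225e-04, -7.12148760e-04,
         6.60512452e-04],
       [ 9.75972029e-04,  9.58440107e-01,  2.85292145e-01,
        -7.29788604e-02],
       [ 4.52517674e-04, -2.85292675e-01,  9.58440340e-01,
        -1.42282755e-01],
       [ 0.00000000e+00,  0.00000000e+00,  0.00000000e+00,
         1.00000000e+00]])}
```

View pics/scene0.png

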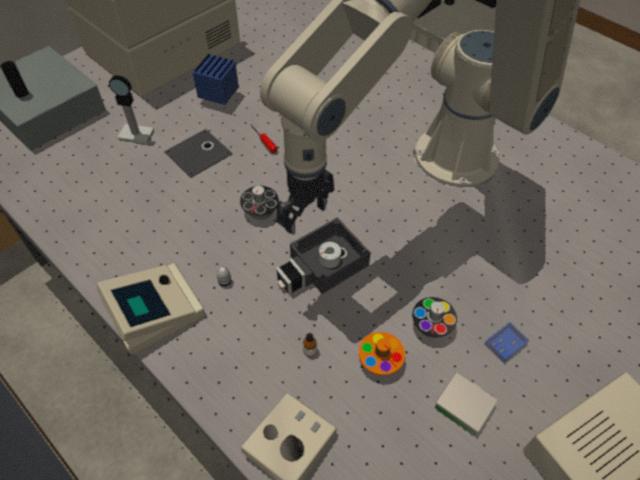

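View pics/side0.png

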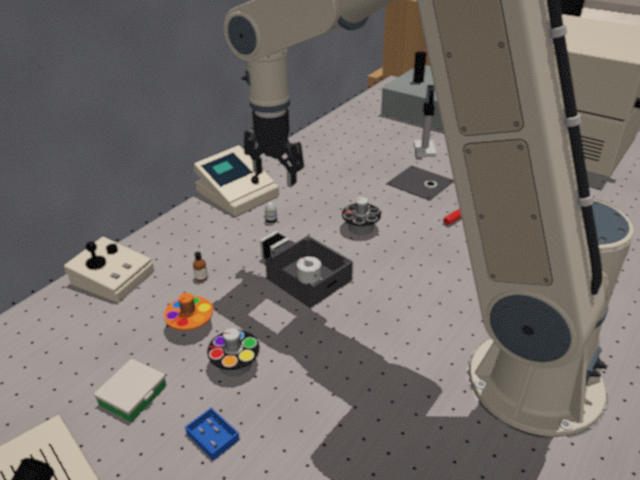

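View pics/wrist0.png

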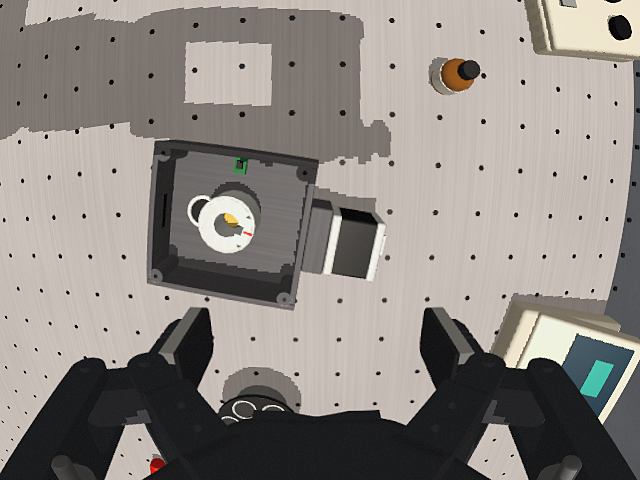

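Candidates for the wheel in the scene view are the black disc with coloured glasses at (435,316), the orange look-alike at (382,354), and the spare with dark blanks at (260,202). I choose (435,316). Next I'll triangulate it and check a crop.

```bash
cat > h.py <<'E'
import numpy as np, cv2
from scipy.spatial.transform import Rotation as Ro
from scipy.optimize import least_squares
from rig import read_state, imaging, nets
def foc(c): return 240/np.tan(np.radians(c['fov_y'])/2)
def ray(name,px,st=None):
    c=imaging.get_calibration(name); f=foc(c); d=np.array([px[0]-c['cx'],px[1]-c['cy']],float)
    if name!='wrist':
        R=np.array(c['R']);t=np.array(c['t']); v=np.array([d[0]/f,d[1]/f,1]); v/=np.linalg.norm(v)
        return -R.T@t, R.T@v
    r=np.linalg.norm(d); th=r/f; v=np.array([*(d/max(r,1e-9)*np.sin(th)),np.cos(th)])
    T=np.array(c['tool_from_camera']); Rw=Ro.from_rotvec(st['eef_rot']).as_matrix()
    return Rw@T[:3,3]+st['ee_pos'], Rw@T[:3,:3]@v
def proj(name,X,st=None):
    c=imaging.get_calibration(name); f=foc(c); X=np.atleast_2d(X)
    if name!='wrist':
        p=X@np.array(c['R']).T+c['t']; return p[:,:2]/p[:,2:]*f+[c['cx'],c['cy']]
    T=np.array(c['tool_from_camera']); Rw=Ro.from_rotvec(st['eef_rot']).as_matrix()
    p=((X-st['ee_pos'])@Rw-T[:3,3])@T[:3,:3]
    rr=np.linalg.norm(p[:,:2],axis=1); th=np.arctan2(rr,p[:,2])
    return p[:,:2]/np.maximum(rr,1e-9)[:,None]*(th*f)[:,None]+[c['cx'],c['cy']]
def atz(name,px,z,st=None):
    o,d=ray(name,px,st); return o+d*(z-o[2])/d[2]
def tri(rs):
    A=sum(np.eye(3)-np.outer(d,d) for o,d in rs); b=sum((np.eye(3)-np.outer(d,d))@o for o,d in rs)
    return np.linalg.solve(A,b)
def crop(im,x,y,w,h,s,fn):
    cv2.imwrite(fn,cv2.resize(im[y:y+h,x:x+w,::-1],None,fx=s,fy=s,interpolation=cv2.INTER_CUBIC))
E
python3 - <<'E'
from h import *
for n in ['scene','side']:
    im=imaging.get_image(n)
    for th in ['wheel','knob','hub_mouth','housing']:
        for r in nets.cut_out(th,n): print(n,th,round(r['conf'],2),np.round(r['location'],1),r['mask'].sum())
    if n=='scene': a=im[280:355,390:490]
    else: a=im[315:390,190:290]
    crop(a,0,0,100,75,6,f'pics/c_{n}.png')
# table-plane estimates
for n,p in [('scene',(435,316)),('side',(233,350))]: print(n, atz(n,p,.043))
E
```

```text
scene wheel 0.96 [385.  354.4] 1539
scene wheel 0.74 [434.6 316.9] 1371
scene knob 0.75 [382.2 352.2] 1625
scene knob 0.75 [266.8 141.6] 184
scene knob 0.7 [433.9 316.6] 1433
scene hub_mouth 0.61 [324.  259.7] 4508
scene housing 0.94 [325.2 261.1] 4427
side wheel 0.98 [189.8 312. ] 1296
side wheel 0.74 [234.3 350.8] 1659
side knob 0.74 [236.1 371.5] 143
side knob 0.73 [230.5 349.3] 1661
side knob 0.66 [187.  313.7] 1395
side hub_mouth 0.94 [304.3 266.9] 4618
side housing 0.75 [308.8 268.5] 4661
scene [0.50462413 0.29882811 0.043     ]
side [0.5023647  0.29931536 0.043     ]
```

View pics/c_scene.png

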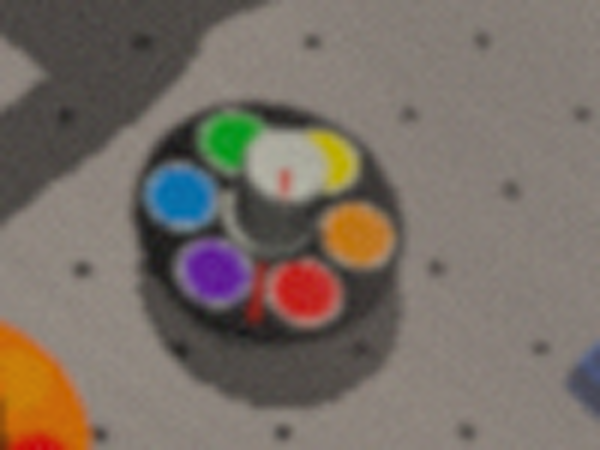

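View pics/c_side.png

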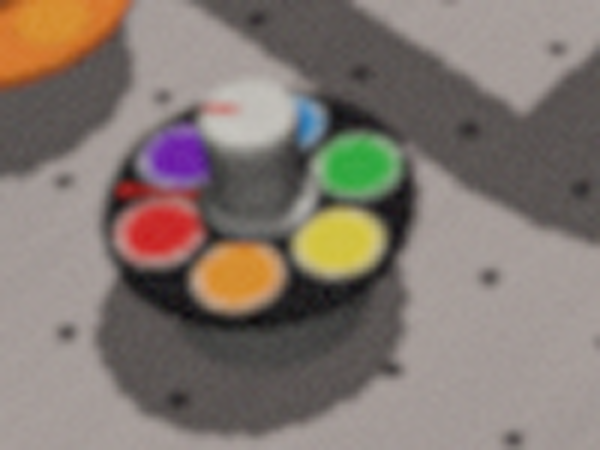

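The crops confirm it: a black disc with six coloured glasses, and a red line between the purple and red glasses. Next is the hub in the wrist view I already have.

Run:
```python
from h import *
im=cv2.imread('pics/wrist0.png')[:,:,::-1]
crop(im,140,130,260,190,3,'pics/c_hub0.png')
a=atz('scene',(390+258/6,280+293/6),.046);b=atz('side',(190+140/6,315+188/6),.046)
k1=tri([ray('scene',(390+287/6,280+165/6)),ray('side',(190+248/6,315+112/6))])
print(a,b,k1)
for p in (a,b): print(np.degrees(np.arctan2(*(p-k1)[[1,0]])))
print(atz('scene',(382,354),.043),atz('scene',(506,343),.02),atz('scene',(310,345),.04))
```

```text
[0.53599534 0.3166334  0.046     ] [0.538907   0.31620537 0.046     ] [0.50473108 0.29749804 0.08346655]
31.46881033065774
28.695567213761517
[0.66361103 0.27390753 0.043     ] [0.43285393 0.45288556 0.02      ] [0.75911473 0.14407388 0.04      ]
```

View pics/c_hub0.png

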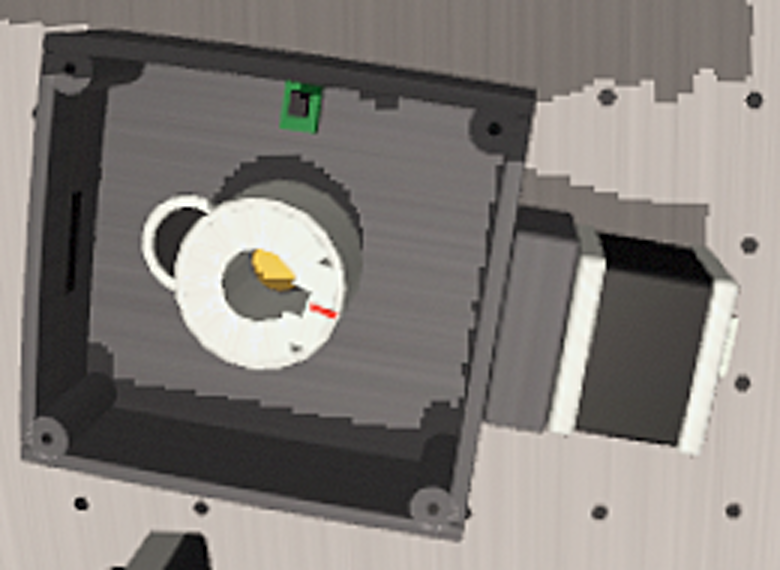

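Request:
{"op": "carry_out", "data": {
  "rows": [
    {"delta_pos": [-0.115, -0.25, 0], "claw": 1},
    {"delta_pos": [-0.115, -0.25, 0]},
    {"delta_pos": [-0.115, -0.25, 0]},
    {"delta_pos": [-0.115, -0.25, 0]},
    {"delta_pos": [-0.115, -0.25, 0]},
    {"delta_pos": [-0.115, -0.25, 0]},
    {"delta_pos": [-0.115, -0.25, 0]},
    {"delta_pos": [0, 0, 0]},
    {"delta_pos": [0, 0, 0]}
  ],
  "force": 80
}}

```text
invalid input
```

Request:
{"op": "carry_out", "data": {
  "rows": [
    {"delta_pos": [-0.115, -0.25, 0], "delta_rot": [0, 0, 0], "claw": 1},
    {"delta_pos": [-0.115, -0.25, 0], "delta_rot": [0, 0, 0], "claw": 1},
    {"delta_pos": [-0.115, -0.25, 0], "delta_rot": [0, 0, 0], "claw": 1},
    {"delta_pos": [-0.115, -0.25, 0], "delta_rot": [0, 0, 0], "claw": 1},
    {"delta_pos": [-0.115, -0.25, 0], "delta_rot": [0, 0, 0], "claw": 1},
    {"delta_pos": [-0.115, -0.25, 0], "delta_rot": [0, 0, 0], "claw": 1},
    {"delta_pos": [-0.115, -0.25, 0], "delta_rot": [0, 0, 0], "claw": 1},
    {"delta_pos": [0, 0, 0], "delta_rot": [0, 0, 0], "claw": 1}
  ],
  "force": 80
}}

```text
t: 1.32
ee_pos: [0.5031, 0.2672, 0.2313]
eef_rot: [-3.141, 0.013, -0.006]
wrist_force: [0.4, 0.7, -1.1]
finger_gap: 0.0854
```

Run:
```python
from h import *
import json
st=read_state(); im=imaging.get_image('wrist')
cv2.imwrite('pics/wrist1.png',im[:,:,::-1])
json.dump({k:np.array(st[k]).tolist() for k in ['ee_pos','eef_rot']},open('st1.json','w'))
for r in nets.cut_out('wheel','wrist'): print(r['conf'],r['location'],r['mask'].sum())
X=np.array([.5047,.298,.0]); 
print(proj('wrist',[X+[0,0,.086],X+[0,0,.046],X+[0.045,.026,.046]],st))
s0=dict(ee_pos=np.array([6.24508473e-01,1.3e-05,2.30546806e-01]),eef_rot=np.array([-3.14154289,-3.1e-05,2.26e-03]))
# hub circle fit
c=atz('wrist',(226.7,224.3),.046,s0); r=atz('wrist',(247.7,234),.046,s0)
print('hub',c,r,np.degrees(np.arctan2(*(r-c)[[1,0]])))
print(st['joints'])
```

```text
0.91 [316.2, 185.7] 10450
[[316.41317436 193.68194147]
 [316.21809731 187.17885414]
 [367.07991806 158.00535312]]
hub [ 0.54239251 -0.00247766  0.046     ] [ 0.56178633 -0.01181384  0.046     ] -25.706174191431135
[ 4.86141779e-01  2.65423261e-01  1.75665180e+00 -1.20370384e-03
  1.11557045e+00  4.94994759e-01]
```

View pics/wrist1.png

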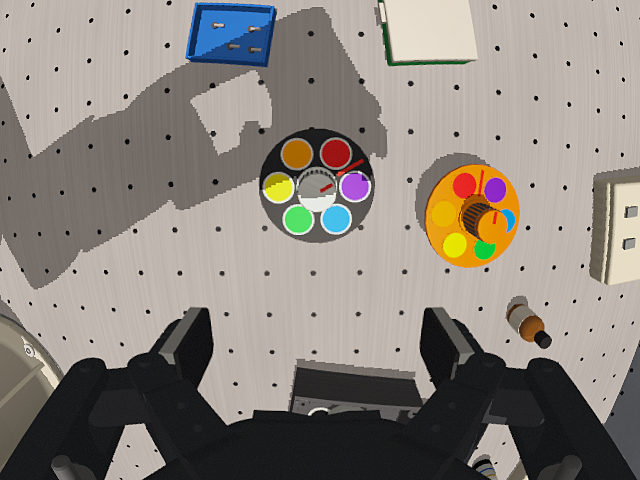

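Run:
```python
from h import *
import json
st={k:np.array(v) for k,v in json.load(open('st1.json')).items()}
im=cv2.imread('pics/wrist1.png')[:,:,::-1]
crop(im,245,115,145,140,4,'pics/c_wh1.png')
a=im.astype(int); red=(a[:,:,0]>130)&(a[:,:,1]<60)&(a[:,:,2]<60)
ys,xs=np.nonzero(red[150:200,315:375]); pts=np.c_[xs+315,ys+150]; 
print(pts[pts[:,0]<336].mean(0),len(pts))
m=nets.cut_out('wheel','wrist')[0]['mask'].astype(np.uint8)
cn=max(cv2.findContours(m,0,1)[0],key=cv2.contourArea)[:,0]
W=np.array([atz('wrist',p,.046,st) for p in cn])
f=lambda q:np.hypot(W[:,0]-q[0],W[:,1]-q[1])-q[2]
q=least_squares(f,[.504,.298,.052],loss='soft_l1',f_scale=.001).x;print('disc',q)
d=pts[pts[:,0]>=337]
D=np.array([atz('wrist',p,.046,st) for p in d]); D=D[np.hypot(*(D[:,:2]-q[:2]).T)>.015]
print('line ang',np.degrees(np.arctan2(*(D.mean(0)[:2]-q[:2])[::-1])), D.min(0),D.max(0),len(D))
```

```text
[328.85344828 161.625     ] 503
disc [0.50477166 0.29862419 0.05131224]
line ang 43.298837404282935 [0.5231119  0.31054284 0.046     ] [0.54608776 0.33094833 0.046     ] 254
```

View pics/c_wh1.png

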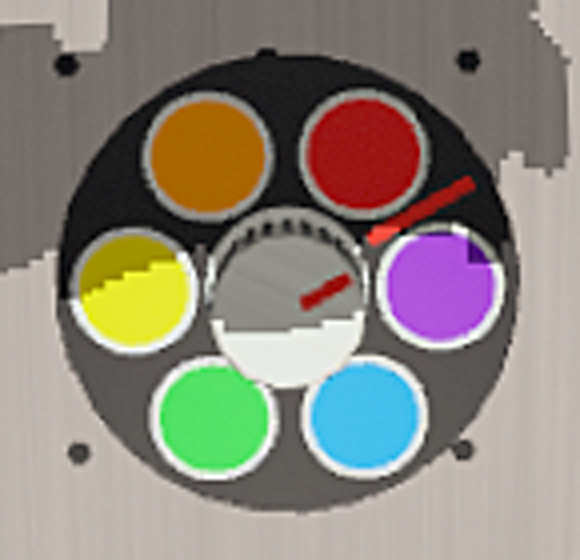

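Request:
{"op": "carry_out", "data": {
  "rows": [
    {"delta_pos": [0.01, -0.21, 0], "delta_rot": [0, 0, 0], "claw": 1},
    {"delta_pos": [0, 0, 0.25], "delta_rot": [0, 0, 0], "claw": 1},
    {"delta_pos": [0, 0, 0.25], "delta_rot": [0, 0, 0], "claw": 1},
    {"delta_pos": [0, 0, 0.2], "delta_rot": [0, 0, 0], "claw": 1},
    {"delta_pos": [0, 0, 0], "delta_rot": [0, 0, 0], "claw": 1}
  ],
  "force": 80
}}

```text
t: 1.88
ee_pos: [0.5155, 0.289, 0.1263]
eef_rot: [-3.141, 0.028, -0.022]
wrist_force: [-1.1, -1.6, -0.7]
finger_gap: 0.0851
```

Run:
```python
from h import *
st=read_state(); print(st['ee_pos'],st['eef_rot'],Ro.from_rotvec(st['eef_rot']).as_matrix().round(4))
im=imaging.get_image('wrist'); cv2.imwrite('pics/wrist2.png',im[:,:,::-1])
im=imaging.get_image('side'); crop(im,150,220,200,180,4,'pics/side2.png')
import json
s1={k:np.array(v) for k,v in json.load(open('st1.json')).items()}
a=atz('wrist',(338,174.25),.046,s1);b=atz('wrist',(363,160.75),.046,s1);c=np.array([.5046,.2985,0])
for v in (a-c,b-c,b-a): print(np.degrees(np.arctan2(v[1],v[0])))
a=atz('wrist',(245+305/4,115+303/4),.086,s1);b=atz('wrist',(245+350/4,115+280/4),.086,s1)
print([np.degrees(np.arctan2(v[1],v[0])) for v in (b-c,b-a)])
```

```text
[0.51547304 0.28900655 0.12629416] [-3.14081554  0.02792447 -0.02163954] [[ 9.997e-01 -1.780e-02  1.380e-02]
 [-1.780e-02 -9.998e-01  5.000e-04]
 [ 1.380e-02 -7.000e-04 -9.999e-01]]
29.406169116689895
29.02705409787846
28.692019813962684
[np.float64(26.29522480924386), np.float64(27.000195785659702)]
```

View pics/wrist2.png

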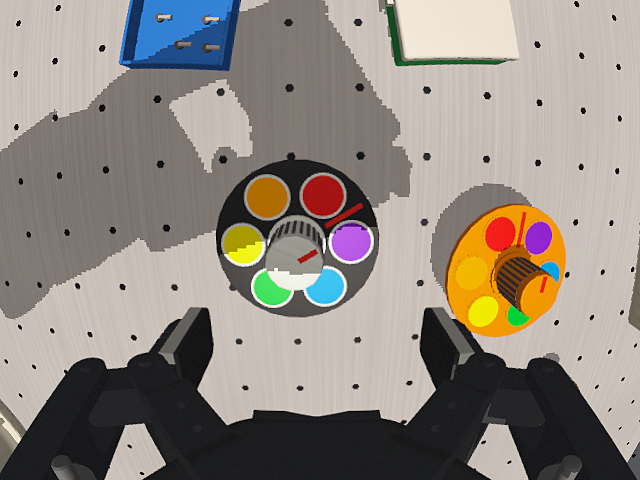

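View pics/side2.png

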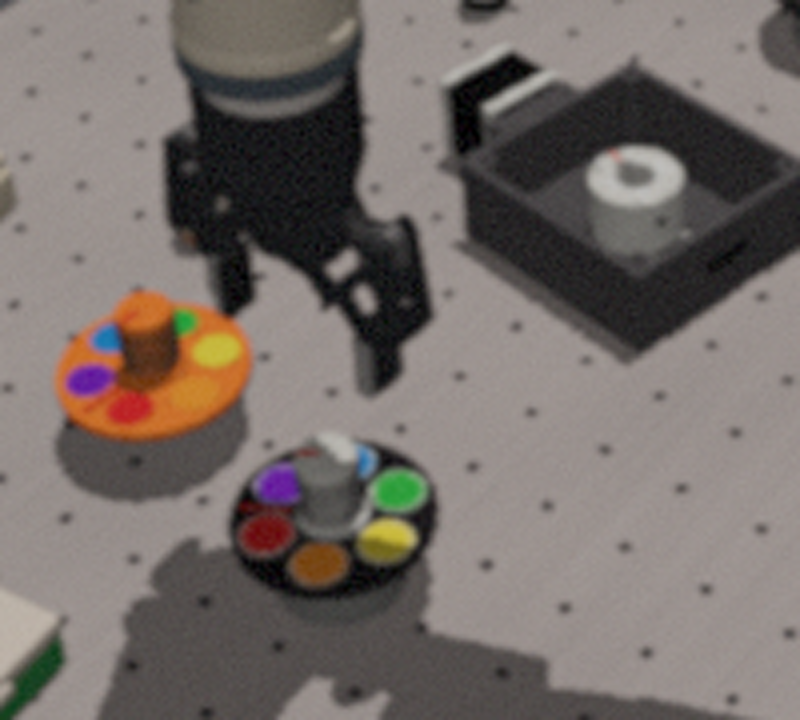

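```bash
cat >> h.py <<'E'
def plan(pos,yaw):
    """deltas (tool shares) from the measured pose to pos, tool down with x at yaw"""
    st=read_state(); R=Ro.from_rotvec(st['eef_rot'])
    Rt=Ro.from_euler('z',yaw)*Ro.from_rotvec([np.pi,0,0])
    print('ee',st['ee_pos'].round(4),'rot',st['eef_rot'].round(4),'F',st['wrist_force'].round(1),'T',st['torque'].round(2),'gap',round(st['finger_gap'],4),'t',round(st['t'],2))
    print('dpos',(R.inv().apply(np.array(pos)-st['ee_pos'])/.15).round(4),'drot',((R.inv()*Rt).as_rotvec()/(np.pi/2)).round(4))
E
python3 - <<'E'
from h import *
im=cv2.imread('pics/wrist2.png')[:,:,::-1]
st=read_state()
st['ee_pos']=np.array([0.51547304,0.28900655,0.12629416]); st['eef_rot']=np.array([-3.14081554,0.02792447,-0.02163954])
ms=nets.cut_out('wheel','wrist')
for r in ms: print(r['conf'],r['location'])
r=min(ms,key=lambda r:abs(r['location'][0]-297))
cn=max(cv2.findContours(r['mask'].astype(np.uint8),0,1)[0],key=cv2.contourArea)[:,0]
W=np.array([atz('wrist',p,.046,st) for p in cn])
f=lambda q:np.hypot(W[:,0]-q[0],W[:,1]-q[1])-q[2]
print(least_squares(f,[.504,.298,.052],loss='soft_l1',f_scale=.001).x)
# knob top: circle
th=np.linspace(0,2*np.pi,60)
o=im.copy()
for c in [(.5046,.2985)]:
  for rr,z,col in [(.0155,.086,(255,0,0)),(.052,.046,(0,255,255))]:
    P=proj('wrist',np.c_[c[0]+rr*np.cos(th),c[1]+rr*np.sin(th),np.full(60,z)],st)
    cv2.polylines(o,[np.round(P*16).astype(np.int32)],True,col,1,cv2.LINE_AA,4)
crop(o,205,150,185,180,4,'pics/ov2.png')
plan([.5046,.2985,.08],0)
E
```

```text
0.72 [296.7, 238.7]
0.7 [507.0, 269.0]
[0.50493585 0.29891994 0.05153076]
ee [0.5187 0.2913 0.1326] rot [-3.1363  0.0278 -0.0331] F [-0.5  0.1  0.6] T [ 0.06 -0.01  0.03] gap 0.0856 t 2.03
dpos [-0.1021 -0.0444  0.3487] drot [-0.0032 -0.0134 -0.0113]
```

View pics/ov2.png

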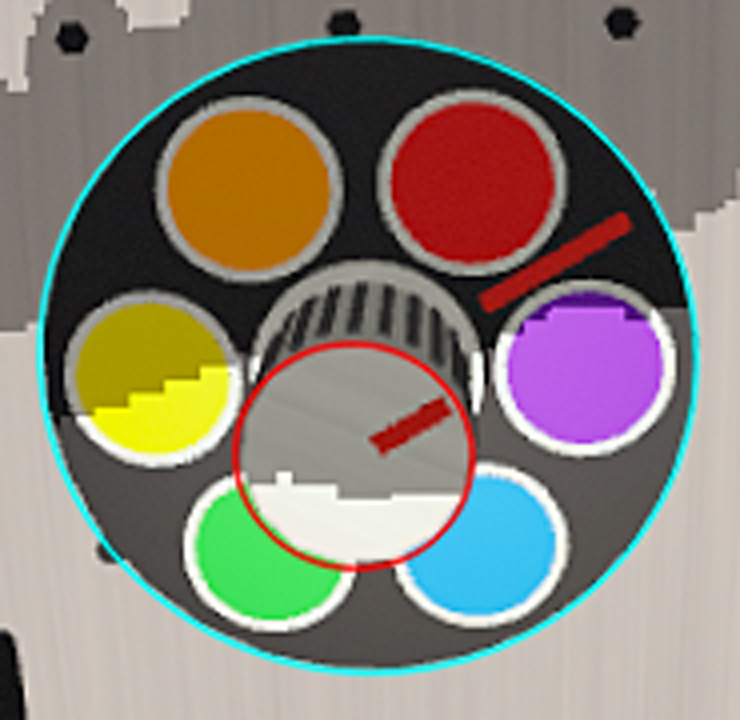

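Request:
{"op": "carry_out", "data": {
  "rows": [
    {"delta_pos": [-0.102, -0.045, 0], "delta_rot": [-0.003, -0.013, -0.011], "claw": 1},
    {"delta_pos": [0, 0, 0.12], "delta_rot": [0, 0, 0], "claw": 1},
    {"delta_pos": [0, 0, 0.12], "delta_rot": [0, 0, 0], "claw": 1},
    {"delta_pos": [0, 0, 0], "delta_rot": [0, 0, 0], "claw": 1},
    {"delta_pos": [0, 0, 0], "delta_rot": [0, 0, 0], "claw": 1}
  ],
  "force": 80
}}

```text
t: 2.45
ee_pos: [0.508, 0.3013, 0.1072]
eef_rot: [-3.134, 0.001, -0.017]
wrist_force: [0.6, 0.1, 0.5]
finger_gap: 0.0854
```

```bash
python3 -c "
from h import *
plan([.5048,.2987,.0495],0)"
```

```text
ee [0.508  0.3013 0.1072] rot [-3.1335e+00  1.1000e-03 -1.6800e-02] F [0.6 0.1 0.5] T [ 0.02  0.03 -0.02] gap 0.0854 t 2.45
dpos [-0.0255  0.0206  0.3843] drot [-0.0051 -0.0068 -0.0005]
```

Request:
{"op": "carry_out", "data": {
  "rows": [
    {"delta_pos": [-0.026, 0.02, 0], "delta_rot": [-0.005, -0.007, 0], "claw": 1},
    {"delta_pos": [0, 0, 0.1], "delta_rot": [0, 0, 0], "claw": 1},
    {"delta_pos": [0, 0, 0.1], "delta_rot": [0, 0, 0], "claw": 1},
    {"delta_pos": [0, 0, 0], "delta_rot": [0, 0, 0], "claw": 1},
    {"delta_pos": [0, 0, 0], "delta_rot": [0, 0, 0], "claw": 1}
  ],
  "force": 80
}}

```text
t: 2.87
ee_pos: [0.5067, 0.3004, 0.0856]
eef_rot: [-3.138, -0.0, -0.009]
wrist_force: [-0.8, 0.8, -0.1]
finger_gap: 0.0853
```

```bash
python3 -c "
from h import *
plan([.5048,.2987,.0495],0)"
```

```text
ee [0.5067 0.3004 0.0856] rot [-3.1377e+00 -1.0000e-04 -9.0000e-03] F [-0.8  0.8 -0.1] T [ 0.05  0.05 -0.02] gap 0.0853 t 2.87
dpos [-0.0141  0.0121  0.2406] drot [-0.0025 -0.0036  0.    ]
```

Request:
{"op": "carry_out", "data": {
  "rows": [
    {"delta_pos": [-0.018, 0.016, 0.05], "delta_rot": [-0.004, -0.005, 0], "claw": 1},
    {"delta_pos": [-0.003, 0.003, 0.1], "delta_rot": [0, 0, 0], "claw": 1},
    {"delta_pos": [0, 0, 0.1], "delta_rot": [0, 0, 0], "claw": 1},
    {"delta_pos": [0, 0, 0.04], "delta_rot": [0, 0, 0], "claw": 1},
    {"delta_pos": [0, 0, 0], "delta_rot": [0, 0, 0], "claw": 1}
  ],
  "force": 80
}}

```text
t: 3.28
ee_pos: [0.5056, 0.2985, 0.0458]
eef_rot: [3.141, 0.0, 0.003]
wrist_force: [-0.3, 0.2, -0.0]
finger_gap: 0.0855
```

```bash
python3 -c "
from h import *
plan([.5048,.2987,.0495],0)
crop(imaging.get_image('side'),150,220,200,180,4,'pics/side3.png')"
```

```text
ee [0.5056 0.2985 0.0458] rot [3.141e+00 3.000e-04 2.600e-03] F [-0.3  0.2 -0. ] T [-0.04  0.02  0.02] gap 0.0855 t 3.28
dpos [-0.0052 -0.0016 -0.0246] drot [ 0.0004 -0.001   0.0001]
```

View pics/side3.png

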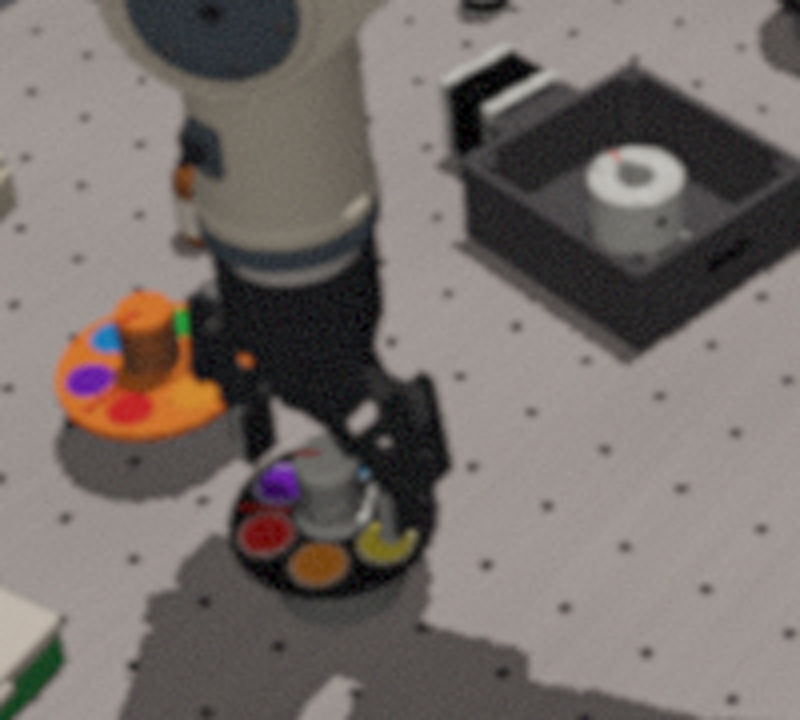

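Request:
{"op": "carry_out", "data": {
  "rows": [
    {"delta_pos": [-0.005, -0.002, -0.03], "delta_rot": [0, -0.001, 0], "claw": 1},
    {"delta_pos": [0, 0, 0], "delta_rot": [0, 0, 0], "claw": 1}
  ],
  "force": 80
}}

```text
t: 3.5
ee_pos: [0.5053, 0.2991, 0.0523]
eef_rot: [3.141, 0.0, 0.001]
wrist_force: [0.6, -0.0, 0.3]
finger_gap: 0.0856
```

```bash
python3 -c "
from h import *
plan([.5048,.2987,.0500],0)"
```

```text
ee [0.5053 0.2991 0.0523] rot [3.1414e+00 3.0000e-04 1.0000e-03] F [ 0.6 -0.   0.3] T [-0.01 -0.   -0.04] gap 0.0856 t 3.5
dpos [-0.0036  0.0028  0.015 ] drot [ 0.0001 -0.0004  0.0001]
```

Good: the pads are in line and 4–6 mm above the disc. Closing.

Request:
{"op": "carry_out", "data": {
  "rows": [
    {"delta_pos": [-0.003, 0.003, 0.012], "delta_rot": [0, 0, 0], "claw": 0},
    {"delta_pos": [0, 0, 0], "delta_rot": [0, 0, 0], "claw": -0.1},
    {"delta_pos": [0, 0, 0], "delta_rot": [0, 0, 0], "claw": -0.4},
    {"delta_pos": [0, 0, 0], "delta_rot": [0, 0, 0], "claw": -1},
    {"delta_pos": [0, 0, 0], "delta_rot": [0, 0, 0], "claw": -1},
    {"delta_pos": [0, 0, 0], "delta_rot": [0, 0, 0], "claw": -1},
    {"delta_pos": [0, 0, 0], "delta_rot": [0, 0, 0], "claw": -1},
    {"delta_pos": [0, 0, 0], "delta_rot": [0, 0, 0], "claw": -1}
  ],
  "force": 80
}}

```text
t: 4.17
ee_pos: [0.506, 0.2994, 0.0534]
eef_rot: [-3.14, -0.0, -0.006]
wrist_force: [0.1, 0.6, 1.4]
finger_gap: 0.0292
```

```bash
python3 -c "
from h import *
plan([.5048,.2987,.0500],0)
crop(imaging.get_image('side'),150,220,200,180,4,'pics/side4.png')
cv2.imwrite('pics/wrist4.png',imaging.get_image('wrist')[:,:,::-1])"
```

```text
ee [0.506  0.2994 0.0534] rot [-3.1399e+00 -3.0000e-04 -5.9000e-03] F [0.1 0.6 1.4] T [0.02 0.09 0.01] gap 0.0292 t 4.17
dpos [-0.0083  0.0049  0.0223] drot [-0.0011 -0.0024  0.0001]
```

View pics/side4.png

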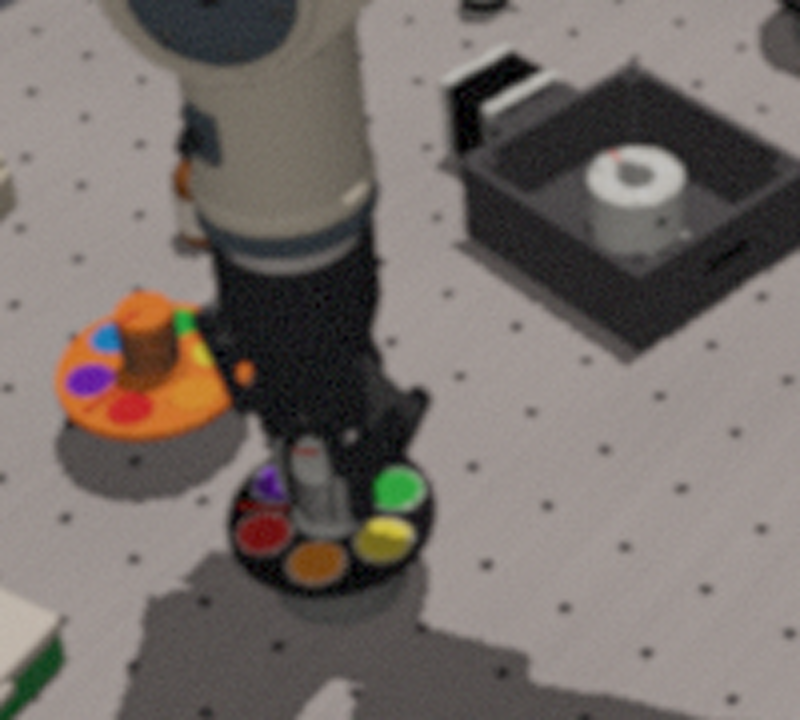

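View pics/wrist4.png

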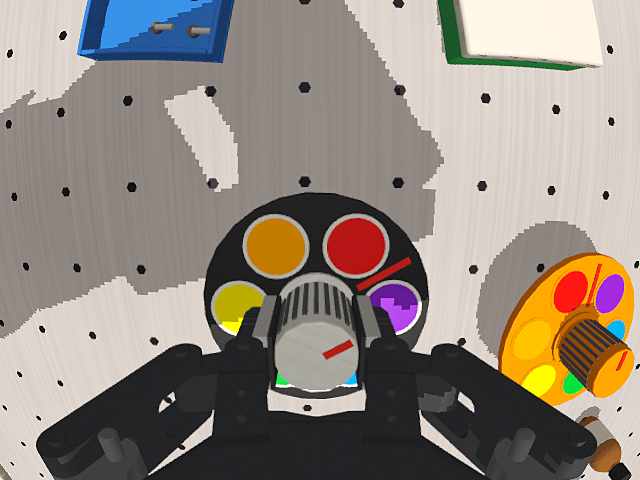

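Request:
{"op": "carry_out", "data": {
  "rows": [
    {"delta_pos": [0, 0, -0.1], "delta_rot": [0, 0, 0], "claw": -1},
    {"delta_pos": [0, 0, -0.2], "delta_rot": [0, 0, 0], "claw": -1},
    {"delta_pos": [0, 0, -0.2], "delta_rot": [0, 0, 0], "claw": -1},
    {"delta_pos": [0, 0, -0.2], "delta_rot": [0, 0, 0], "claw": -1},
    {"delta_pos": [0, 0, -0.2], "delta_rot": [0, 0, 0], "claw": -1},
    {"delta_pos": [0, 0, -0.1], "delta_rot": [0, 0, 0], "claw": -1},
    {"delta_pos": [0, 0, 0], "delta_rot": [0, 0, 0], "claw": -1},
    {"delta_pos": [0, 0, 0], "delta_rot": [0, 0, 0], "claw": -1}
  ],
  "force": 90
}}

```text
t: 4.93
ee_pos: [0.5028, 0.2975, 0.2056]
eef_rot: [3.139, 0.0, -0.006]
wrist_force: [-0.2, -0.3, -1.8]
finger_gap: 0.0291
```

```bash
python3 -c "
from h import *
plan([.5424,-.0025,.19],0)
cv2.imwrite('pics/side5.png',imaging.get_image('side')[:,:,::-1])
cv2.imwrite('pics/wrist5.png',imaging.get_image('wrist')[:,:,::-1])"
```

```text
ee [0.5028 0.2975 0.2056] rot [ 3.1386e+00  3.0000e-04 -6.0000e-03] F [-0.2 -0.3 -1.8] T [ 0.    0.01 -0.  ] gap 0.0291 t 4.93
dpos [0.2638 1.9996 0.1088] drot [0.0019 0.0024 0.0001]
```

View pics/side5.png

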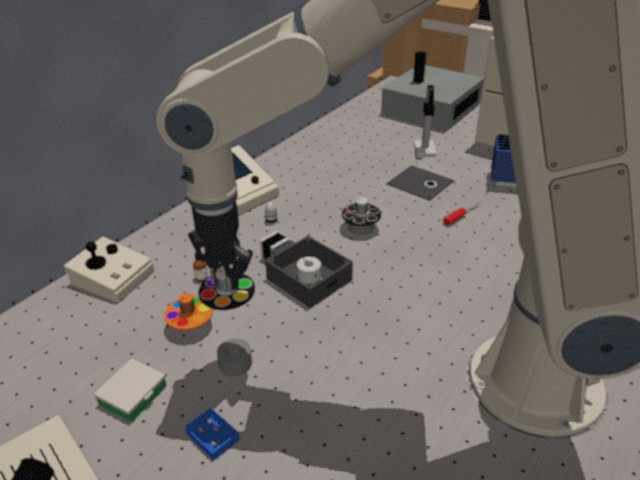

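View pics/wrist5.png

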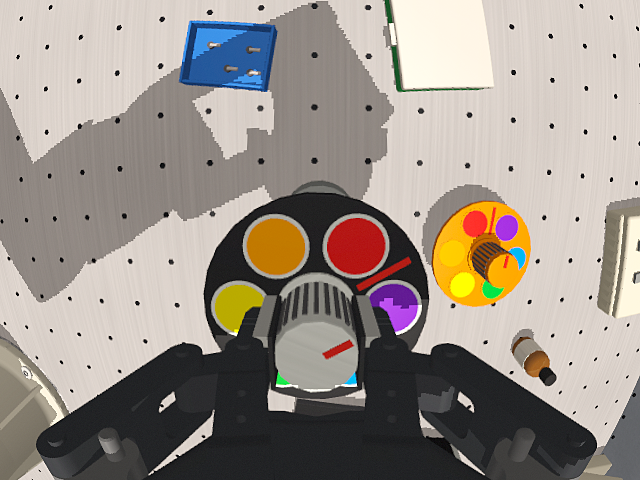

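Run:
```python
from h import *
s0=dict(ee_pos=np.array([6.24508473e-01,1.3e-05,2.30546806e-01]),eef_rot=np.array([-3.14154289,-3.1e-05,2.26e-03]))
th=np.linspace(0,2*np.pi,80)
st=s0
def fitwhite(im,name,box,thr,st=None):
    x0,y0,x1,y1=box; g=im[y0:y1,x0:x1].astype(int).min(2); m=(g>thr).astype(np.uint8)
    n,l,s,_=cv2.connectedComponentsWithStats(m); k=1+np.argmax(s[1:,4]); 
    cn=max(cv2.findContours((l==k).astype(np.uint8),0,1)[0],key=cv2.contourArea)[:,0]+[x0,y0]
    W=np.array([atz(name,p,.046,st) for p in cn])
    q=least_squares(lambda q:np.hypot(W[:,0]-q[0],W[:,1]-q[1])-.0275,[.54,0],loss='soft_l1',f_scale=.0005).x
    print(name,q,len(cn)); return q
w0=cv2.imread('pics/wrist0.png')[:,:,::-1]; sd=cv2.imread('pics/side5.png')[:,:,::-1]; sc=cv2.imread('pics/scene0.png')[:,:,::-1]
qs=[fitwhite(w0,'wrist',(187,185,270,260),200,s0),fitwhite(sd,'side',(290,250,330,290),150),fitwhite(sc,'scene',(310,230,350,275),150)]
q=qs[0]
o=[]
for im,name,s,(x,y,w,h,k) in [(w0,'wrist',s0,(180,180,100,90,4)),(sd,'side',None,(285,245,50,45,8)),(sc,'scene',None,(305,230,50,45,8))]:
    b=cv2.resize(im[y:y+h,x:x+w],None,fx=k,fy=k,interpolation=cv2.INTER_CUBIC)
    for r in (.0275,.0115):
        P=(proj(name,np.c_[q[0]+r*np.cos(th),q[1]+r*np.sin(th),np.full(80,.046)],s)-[x,y]+.5)*k
        cv2.polylines(b,[np.round(P*16).astype(np.int32)],True,(0,255,255),1,cv2.LINE_AA,4)
    o.append(b)
cv2.imwrite('pics/ovhub.png',np.vstack([o[0],np.hstack(o[1:])[:, :800]])[:,:,::-1] if o[0].shape[1]==800 else np.vstack([np.hstack([o[0],np.zeros_like(o[0])]),np.hstack(o[1:])])[:,:,::-1])
a=w0.astype(int); red=(a[:,:,0]>150)&(a[:,:,1]<100)&(a[:,:,2]<100); ys,xs=np.nonzero(red[215:255,230:270])
R=np.array([atz('wrist',(x+230,y+215),.046,s0) for x,y in zip(xs,ys)])[:,:2]
print(len(R),R.mean(0),np.degrees(np.arctan2(*(R.mean(0)-q)[::-1])))
```

```text
wrist [ 0.53910563 -0.00165096] 197
side [ 0.54071954 -0.0024929 ] 75
scene [ 0.53826476 -0.00110425] 77
13 [ 0.56210076 -0.01123312] -22.621691129050888
```

View pics/ovhub.png

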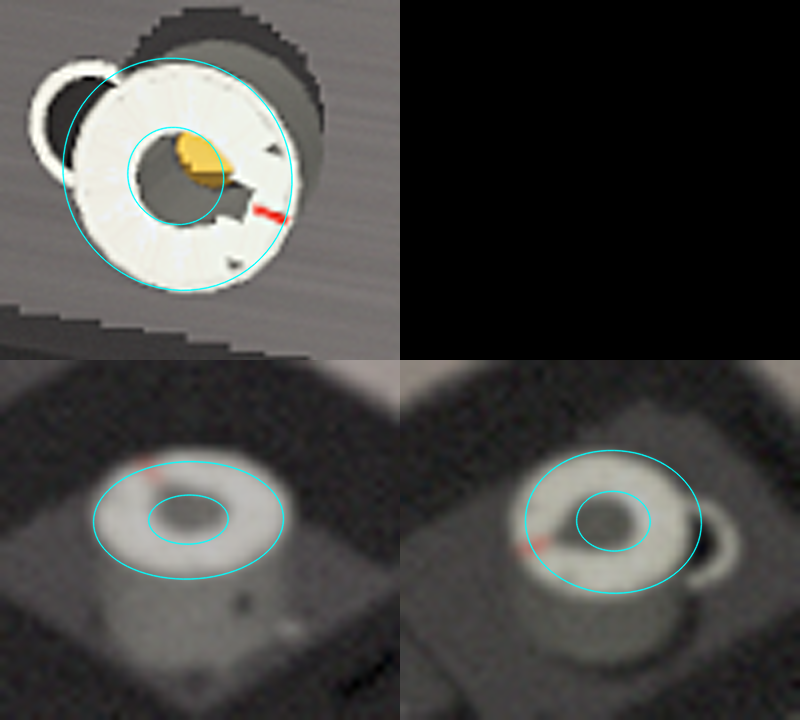

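Run:
```python
from h import *
s0=dict(ee_pos=np.array([6.24508473e-01,1.3e-05,2.30546806e-01]),eef_rot=np.array([-3.14154289,-3.1e-05,2.26e-03]))
w0=cv2.imread('pics/wrist0.png')[:,:,::-1]; sd=cv2.imread('pics/side5.png')[:,:,::-1]; sc=cv2.imread('pics/scene0.png')[:,:,::-1]
th=np.linspace(0,2*np.pi,80); o=[]
for im,name,box,thr,s,k in [(w0,'wrist',(180,180,280,270),200,s0,4),(sd,'side',(285,245,335,290),115,None,8),(sc,'scene',(305,230,355,275),125,None,8)]:
    x0,y0,x1,y1=box; m=(im[y0:y1,x0:x1].astype(int).min(2)>thr).astype(np.uint8)
    n,l,st,_=cv2.connectedComponentsWithStats(m); kk=1+np.argmax(st[1:,4])
    cn=max(cv2.findContours((l==kk).astype(np.uint8),0,1)[0],key=cv2.contourArea)[:,0]+[x0,y0]
    W=np.array([atz(name,p,.046,s) for p in cn])[:,:2]; q=np.array([.5412,-.0024,.0275])
    for i in range(6):
        r=np.hypot(*(W-q[:2]).T)-q[2]; V=W[abs(r)<(.0025 if i<3 else .0012)]
        q=least_squares(lambda p:np.hypot(V[:,0]-p[0],V[:,1]-p[1])-p[2],q).x
    print(name,q,len(V),len(W))
    b=cv2.resize(im[y0:y1,x0:x1],None,fx=k,fy=k,interpolation=cv2.INTER_CUBIC)
    for rr in (.0275,.0115):
        P=(proj(name,np.c_[q[0]+rr*np.cos(th),q[1]+rr*np.sin(th),np.full(80,.046)],s)-[x0,y0]+.5)*k
        cv2.polylines(b,[np.round(P*16).astype(np.int32)],True,(0,255,255),1,cv2.LINE_AA,4)
    o.append(b)
    if name=='wrist':
        a=w0.astype(int); red=(a[:,:,0]>150)&(a[:,:,1]<150)&(a[:,:,2]<150); ys,xs=np.nonzero(red[225:245,240:256])
        R=np.array([atz('wrist',(x+240,y+225),.046,s0) for x,y in zip(xs,ys)])[:,:2]
        d=R.mean(0)-q[:2]; print(len(R),np.hypot(*d),np.degrees(np.arctan2(*d[::-1])))
        # line own direction
        u=np.linalg.svd(R-R.mean(0))[2][0]; print(np.degrees(np.arctan2(u[1],u[0])))
cv2.imwrite('pics/ovhub2.png',np.vstack([np.hstack([o[0],np.zeros_like(o[0])]),np.hstack(o[1:])])[:,:,::-1])
```

```text
wrist [ 0.54119827 -0.00268084  0.02633985] 132 197
20 0.022370543662984663 -22.51314358467786
-16.393944820683053
side [ 0.53898391 -0.00304466  0.02737922] 38 57
scene [ 0.54271958 -0.00336284  0.02557684] 47 83
```

View pics/ovhub2.png

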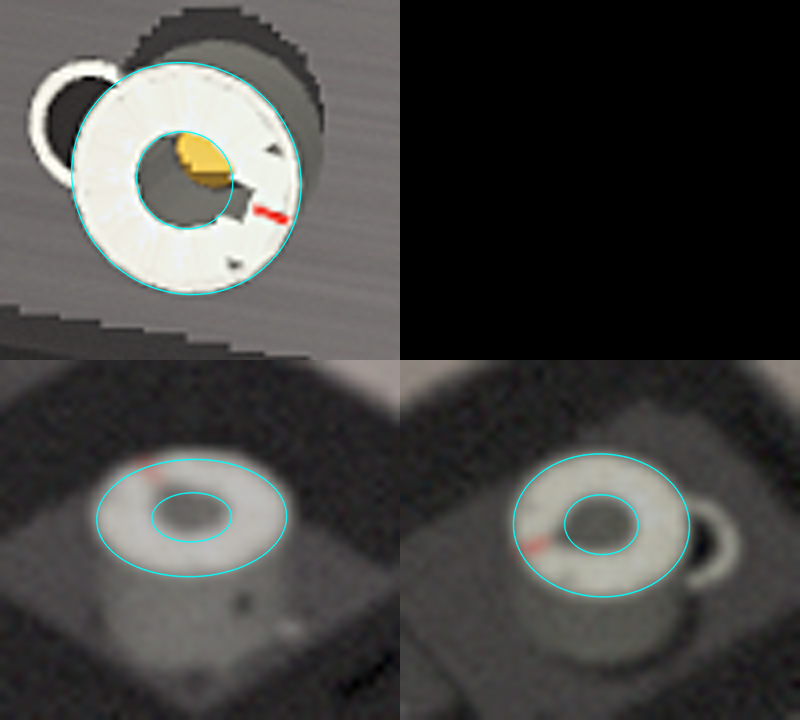

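Run:
```python
from h import *
im=cv2.imread('pics/wrist5.png')[:,:,::-1]
id_=dict(ee_pos=np.zeros(3),eef_rot=np.zeros(3))  # tool frame
crop(im,190,170,260,240,3,'pics/c5.png')
th=np.linspace(0,2*np.pi,80); b=cv2.resize(im[170:410,190:450],None,fx=3,fy=3,interpolation=cv2.INTER_CUBIC)
# TCP z minus underside ~ .0134 -> disc top at tool z=.0074 ; knob top at -.0326
for cx,cy,dz,col in [(0,0,.0074,(0,255,255)),]:
  for r,z in ((.052,dz),(.0155,dz-.040)):
    P=(proj('wrist',np.c_[cx+r*np.cos(th),cy+r*np.sin(th),np.full(80,z)],id_)-[190,170]+.5)*3
    cv2.polylines(b,[np.round(P*16).astype(np.int32)],True,col,1,cv2.LINE_AA,4)
cv2.imwrite('pics/ov5.png',b[:,:,::-1])
p=[atz('wrist',q,.0074,id_) for q in ((358.5,289),(410,260.5))]
print(p,np.degrees(np.arctan2(p[1][1],p[1][0])),np.degrees(np.arctan2((p[1]-p[0])[1],(p[1]-p[0])[0])))
```

```text
[array([ 0.01912737, -0.00917037,  0.0074    ]), array([ 0.04132305, -0.02226046,  0.0074    ])] -28.311057835368096 -30.530340922496343
```

View pics/ov5.png

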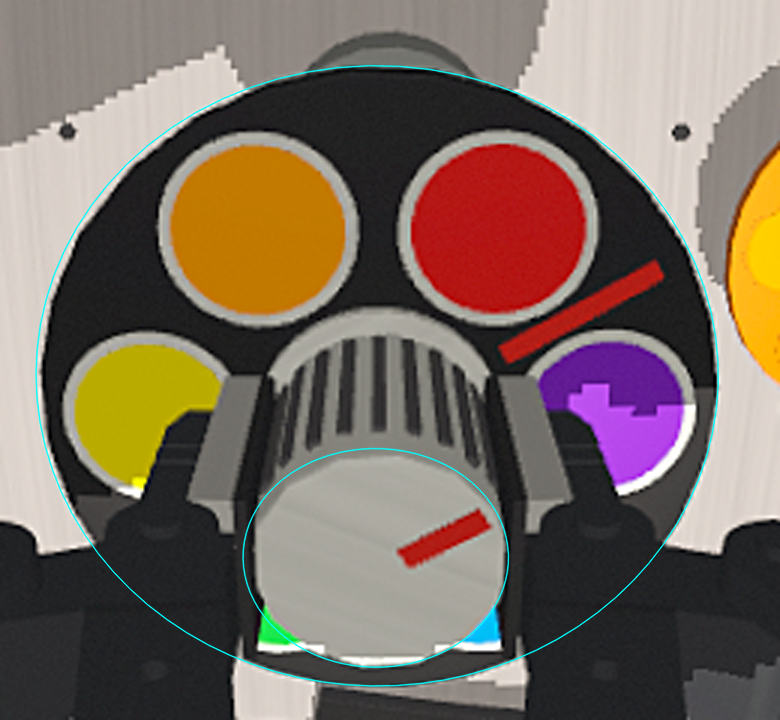

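Request:
{"op": "carry_out", "data": {
  "rows": [
    {"delta_pos": [0.03, 0.15, 0], "delta_rot": [0, 0, 0], "claw": -1},
    {"delta_pos": [0.032, 0.25, 0], "delta_rot": [0, 0, 0], "claw": -1},
    {"delta_pos": [0.032, 0.25, 0], "delta_rot": [0, 0, 0], "claw": -1},
    {"delta_pos": [0.032, 0.25, 0], "delta_rot": [0, 0, 0], "claw": -1},
    {"delta_pos": [0.032, 0.25, 0], "delta_rot": [0, 0, 0], "claw": -1},
    {"delta_pos": [0.032, 0.25, 0], "delta_rot": [0, 0, 0], "claw": -1},
    {"delta_pos": [0.032, 0.25, 0], "delta_rot": [0, 0, 0], "claw": -1},
    {"delta_pos": [0.03, 0.2, 0], "delta_rot": [0, 0, 0], "claw": -1},
    {"delta_pos": [0, 0, 0], "delta_rot": [0, 0, 0], "claw": -1}
  ],
  "force": 90
}}

```text
t: 5.78
ee_pos: [0.5335, 0.009, 0.1882]
eef_rot: [3.133, 0.012, -0.044]
wrist_force: [-1.5, 0.2, -1.4]
finger_gap: 0.0292
```

```bash
python3 -c "
from h import *
plan([.5412,-.0027,.14],np.radians(-51.5))"
```

```text
ee [0.5335 0.009  0.1882] rot [ 3.1329  0.012  -0.0443] F [-1.5  0.2 -1.4] T [-0.   -0.05  0.02] gap 0.0292 t 5.78
dpos [0.0599 0.0759 0.3204] drot [0.013  0.0144 0.577 ]
```

Request:
{"op": "carry_out", "data": {
  "rows": [
    {"delta_pos": [0.05, 0.07, 0], "delta_rot": [0.013, 0.014, 0.0], "claw": -1},
    {"delta_pos": [0, 0, 0], "delta_rot": [0, 0, 0.078], "claw": -1},
    {"delta_pos": [0, 0, 0], "delta_rot": [0, 0, 0.078], "claw": -1},
    {"delta_pos": [0, 0, 0], "delta_rot": [0, 0, 0.078], "claw": -1},
    {"delta_pos": [0, 0, 0], "delta_rot": [0, 0, 0.078], "claw": -1},
    {"delta_pos": [0, 0, 0], "delta_rot": [0, 0, 0.078], "claw": -1},
    {"delta_pos": [0, 0, 0], "delta_rot": [0, 0, 0.078], "claw": -1},
    {"delta_pos": [0, 0, 0], "delta_rot": [0, 0, 0.07], "claw": -1},
    {"delta_pos": [0, 0, 0], "delta_rot": [0, 0, 0], "claw": -1}
  ],
  "force": 90
}}

```text
t: 6.53
ee_pos: [0.5317, -0.0032, 0.171]
eef_rot: [2.852, -1.315, -0.056]
wrist_force: [-0.5, 0.2, -2.7]
finger_gap: 0.0291
```

```bash
python3 -c "
from h import *
plan([.5412,-.0027,.14],np.radians(-51.5))"
```

```text
ee [ 0.5317 -0.0032  0.171 ] rot [ 2.8522 -1.315  -0.0559] F [-0.5  0.2 -2.7] T [ 0.01 -0.01  0.05] gap 0.0291 t 6.53
dpos [ 0.0453 -0.0532  0.2044] drot [0.01   0.0203 0.0222]
```

Request:
{"op": "carry_out", "data": {
  "rows": [
    {"delta_pos": [0.045, -0.053, 0], "delta_rot": [0.01, 0.02, 0.022], "claw": -1},
    {"delta_pos": [0, 0, 0], "delta_rot": [0, 0, 0], "claw": -1},
    {"delta_pos": [0, 0, 0], "delta_rot": [0, 0, 0], "claw": -1}
  ],
  "force": 90
}}

```text
t: 6.78
ee_pos: [0.5397, -0.0023, 0.1666]
eef_rot: [2.834, -1.35, -0.01]
wrist_force: [0.1, 0.3, -1.4]
finger_gap: 0.0289
```

```bash
python3 -c "
from h import *
plan([.5412,-.0027,.135],np.radians(-51.5))
cv2.imwrite('pics/side6.png',imaging.get_image('side')[150:380,180:440,::-1].repeat(3,0).repeat(3,1))
plan([.5412,-.0027,.135],np.radians(-51.5))"
```

```text
ee [ 0.5397 -0.0023  0.1666] rot [ 2.8339 -1.3499 -0.0104] F [ 0.1  0.3 -1.4] T [ 0.02 -0.02 -0.01] gap 0.0289 t 6.78
dpos [ 0.0097 -0.0074  0.2109] drot [0.0033 0.0031 0.0062]
ee [ 0.5397 -0.0023  0.1666] rot [ 2.8336 -1.3505 -0.0104] F [ 0.2 -0.4 -2.7] T [ 0.01 -0.03  0.03] gap 0.0294 t 6.83
dpos [ 0.0096 -0.0075  0.2109] drot [0.0033 0.0031 0.0059]
```

View pics/side6.png

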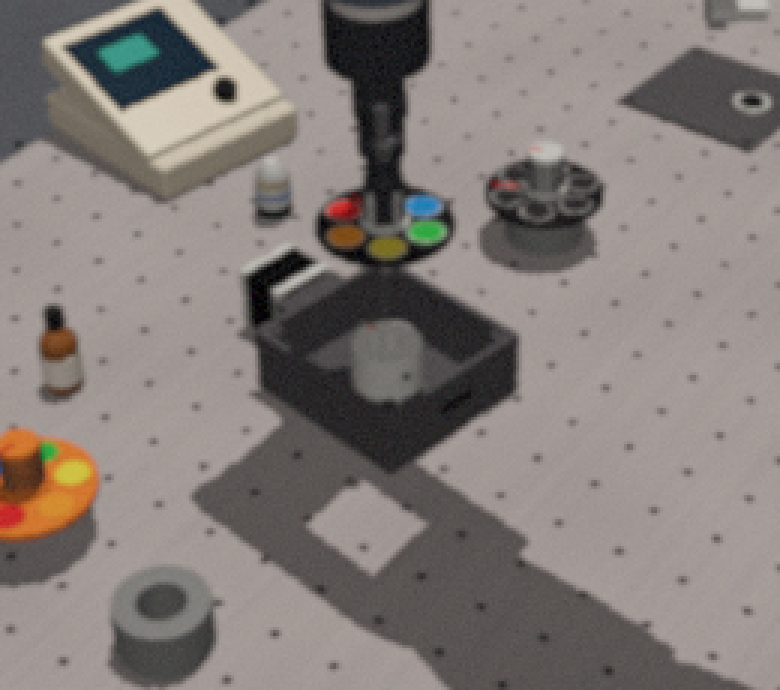

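Request:
{"op": "carry_out", "data": {
  "rows": [
    {"delta_pos": [0.008, -0.007, 0.05], "delta_rot": [0.003, 0.003, 0.006], "claw": -1},
    {"delta_pos": [0, 0, 0.12], "delta_rot": [0, 0, 0], "claw": -1},
    {"delta_pos": [0, 0, 0.12], "delta_rot": [0, 0, 0], "claw": -1},
    {"delta_pos": [0, 0, 0.05], "delta_rot": [0, 0, 0], "claw": -1},
    {"delta_pos": [0, 0, 0], "delta_rot": [0, 0, 0], "claw": -1},
    {"delta_pos": [0, 0, 0], "delta_rot": [0, 0, 0], "claw": -1}
  ],
  "force": 90
}}

```text
t: 7.33
ee_pos: [0.5403, -0.0025, 0.112]
eef_rot: [2.834, -1.355, -0.003]
wrist_force: [0.2, 0.3, -1.3]
finger_gap: 0.029
```

```bash
python3 -c "
from h import *
plan([.5408,-.0022,.10],np.radians(-51.5))"
```

```text
ee [ 0.5403 -0.0025  0.112 ] rot [ 2.8341 -1.3552 -0.0035] F [ 0.2  0.3 -1.3] T [-0.02 -0.   -0.08] gap 0.029 t 7.33
dpos [ 0.0008 -0.004   0.0799] drot [0.0007 0.0012 0.0043]
```

Aligned to within 1 mm. Next, lower the taper into the bore, stopping above where the key meets the face (TCP ≈ 0.079).

Request:
{"op": "carry_out", "data": {
  "rows": [
    {"delta_pos": [0.001, -0.004, 0.06], "delta_rot": [0, 0.001, 0.004], "claw": -1},
    {"delta_pos": [0, 0, 0.06], "delta_rot": [0, 0, 0], "claw": -1},
    {"delta_pos": [0, 0, 0.05], "delta_rot": [0, 0, 0], "claw": -1},
    {"delta_pos": [0, 0, 0], "delta_rot": [0, 0, 0], "claw": -1},
    {"delta_pos": [0, 0, 0], "delta_rot": [0, 0, 0], "claw": -1}
  ],
  "force": 90
}}

```text
t: 7.75
ee_pos: [0.5422, -0.0023, 0.0857]
eef_rot: [-2.83, 1.364, -0.003]
wrist_force: [-0.1, -0.4, -1.0]
finger_gap: 0.0292
```

```bash
python3 -c "
from h import *
plan([.5408,-.0022,.08],np.radians(-51.5))
crop(imaging.get_image('side'),250,190,110,100,6,'pics/side7.png')
st=read_state();im=imaging.get_image('wrist');cv2.imwrite('pics/wrist7.png',im[:,:,::-1])"
```

```text
ee [ 0.5422 -0.0023  0.0857] rot [-2.8296e+00  1.3640e+00 -2.8000e-03] F [-0.1 -0.4 -1. ] T [0.02 0.03 0.05] gap 0.0292 t 7.75
dpos [-0.0062  0.0068  0.0377] drot [-0.0007 -0.0009  0.0003]
```

View pics/side7.png

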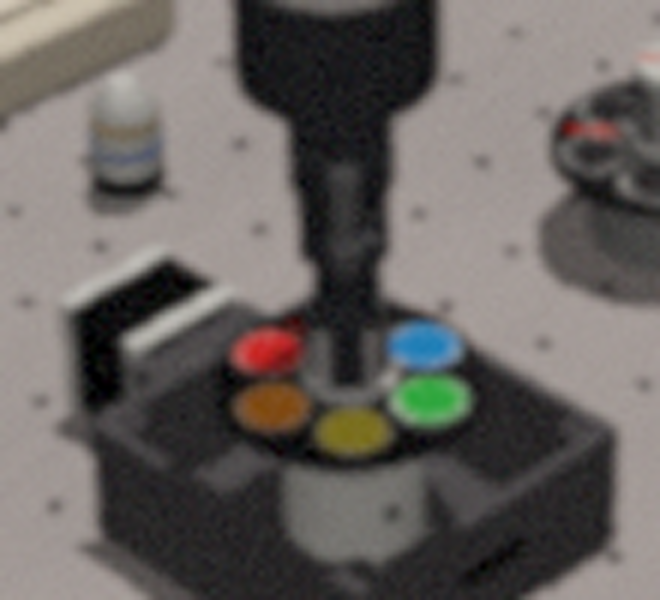

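View pics/wrist7.png

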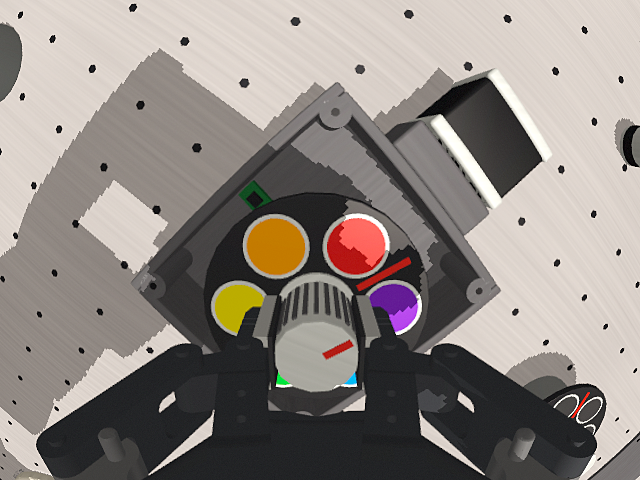

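Request:
{"op": "carry_out", "data": {
  "rows": [
    {"delta_pos": [-0.006, 0.006, 0.03], "delta_rot": [-0.001, -0.001, 0], "claw": -1},
    {"delta_pos": [0, 0, 0.04], "delta_rot": [0, 0, 0], "claw": -1},
    {"delta_pos": [0, 0, 0.04], "delta_rot": [0, 0, 0], "claw": -1},
    {"delta_pos": [0, 0, 0.03], "delta_rot": [0, 0, 0], "claw": -1},
    {"delta_pos": [0, 0, 0], "delta_rot": [0, 0, 0], "claw": -1}
  ],
  "force": 90
}}

```text
t: 8.27
ee_pos: [0.5419, -0.0021, 0.0641]
eef_rot: [-2.829, 1.364, -0.003]
wrist_force: [-0.4, 0.0, -1.0]
finger_gap: 0.029
```

```bash
python3 -c "
from h import *
plan([.5410,-.0024,.06],np.radians(-51.5))"
```

```text
ee [ 0.5419 -0.0021  0.0641] rot [-2.8293  1.3637 -0.0033] F [-0.4  0.  -1. ] T [-0.   -0.04 -0.03] gap 0.029 t 8.27
dpos [-0.0024  0.0056  0.0271] drot [-0.0011 -0.001   0.0003]
```

The key is in the keyway: no force, and the disc is only about 5 mm above home. Now pressing against the spring.

Request:
{"op": "carry_out", "data": {
  "rows": [
    {"delta_pos": [-0.002, 0.004, 0.02], "delta_rot": [-0.001, -0.001, 0], "claw": -1},
    {"delta_pos": [0, 0, 0.02], "delta_rot": [0, 0, 0], "claw": -1},
    {"delta_pos": [0, 0, 0.02], "delta_rot": [0, 0, 0], "claw": -1}
  ],
  "force": 100
}}

```text
t: 8.52
ee_pos: [0.5426, -0.0021, 0.0587]
eef_rot: [-2.829, 1.364, -0.002]
wrist_force: [-21.7, 0.3, 74.0]
finger_gap: 0.0287
```

```bash
python3 -c "
from h import *
plan([.5410,-.0024,.0594],np.radians(-51.5))"
```

```text
ee [ 0.5426 -0.0021  0.0587] rot [-2.8288e+00  1.3640e+00 -1.6000e-03] F [-21.7   0.3  74. ] T [ 0.1   3.9  -0.02] gap 0.0287 t 8.52
dpos [-0.0049  0.0097 -0.0049] drot [-0.0009 -0.0003  0.0002]
```

Request:
{"op": "carry_out", "data": {
  "rows": [
    {"delta_pos": [-0.004, 0.006, 0], "delta_rot": [0, 0, 0], "claw": -1}
  ],
  "force": 100
}}

```text
t: 8.6
ee_pos: [0.542, -0.0021, 0.0604]
eef_rot: [-2.829, 1.364, -0.003]
wrist_force: [-0.7, 0.1, 7.1]
finger_gap: 0.0291
```

```bash
python3 -c "
from h import *
plan([.5410,-.0024,.0594],np.radians(-51.5))"
```

```text
ee [ 0.542  -0.0021  0.0604] rot [-2.8285e+00  1.3638e+00 -2.7000e-03] F [-0.7  0.1  7.1] T [0.05 0.27 0.04] gap 0.0291 t 8.6
dpos [-0.0029  0.0066  0.007 ] drot [-0.0013 -0.0006  0.0002]
```

Request:
{"op": "carry_out", "data": {
  "rows": [
    {"delta_pos": [-0.002, 0.004, 0.012], "delta_rot": [-0.001, -0.001, 0], "claw": -1}
  ],
  "force": 100
}}

```text
t: 8.68
ee_pos: [0.542, -0.0022, 0.0601]
eef_rot: [-2.828, 1.364, -0.002]
wrist_force: [-1.9, 1.3, 7.8]
finger_gap: 0.029
```

```bash
python3 -c "
from h import *
plan([.5410,-.0024,.0594],np.radians(-51.5))"
```

```text
ee [ 0.542  -0.0022  0.0601] rot [-2.8283e+00  1.3640e+00 -1.7000e-03] F [-1.9  1.3  7.8] T [0.19 0.32 0.01] gap 0.029 t 8.68
dpos [-0.0033  0.0062  0.005 ] drot [-0.0012 -0.0002  0.0001]
```

Request:
{"op": "carry_out", "data": {
  "rows": [
    {"delta_pos": [-0.004, 0.006, 0.016], "delta_rot": [-0.001, 0, 0], "claw": -1},
    {"delta_pos": [-0.002, 0.004, 0.012], "delta_rot": [-0.001, 0, 0], "claw": -1}
  ],
  "force": 100
}}

```text
t: 8.85
ee_pos: [0.5421, -0.0022, 0.0591]
eef_rot: [-2.829, 1.365, -0.004]
wrist_force: [-8.4, 2.7, 28.5]
finger_gap: 0.0289
```

```bash
python3 -c "
from h import *
plan([.5410,-.0024,.0594],np.radians(-51.5))"
```

```text
ee [ 0.5421 -0.0022  0.0591] rot [-2.8287  1.3648 -0.0043] F [-8.4  2.7 28.5] T [ 0.41  1.48 -0.  ] gap 0.0289 t 8.85
dpos [-0.0034  0.0068 -0.0021] drot [-0.0012 -0.0013 -0.0001]
```

```bash
python3 -c "
from h import *
crop(imaging.get_image('side'),250,190,110,100,6,'pics/side8.png')
plan([.5410,-.0024,.0594],np.radians(-51.5))
cv2.imwrite('pics/wrist8.png',imaging.get_image('wrist')[:,:,::-1])
crop(imaging.get_image('scene'),270,190,120,110,6,'pics/scene8.png')
for i in range(4): imaging.get_image('side')
plan([.5410,-.0024,.0594],np.radians(-51.5))"
```

```text
ee [ 0.5421 -0.0022  0.0592] rot [-2.8289  1.3648 -0.0043] F [-6.1  1.9 22.4] T [0.25 1.06 0.02] gap 0.0288 t 8.9
dpos [-0.0034  0.0067 -0.0016] drot [-0.0012 -0.0014 -0.0001]
ee [ 0.5421 -0.0021  0.0591] rot [-2.8288  1.3647 -0.0043] F [-6.1  1.2 22.4] T [0.26 1.03 0.04] gap 0.0288 t 9.2
dpos [-0.0031  0.0067 -0.0017] drot [-0.0012 -0.0013 -0.0001]
```

View pics/side8.png

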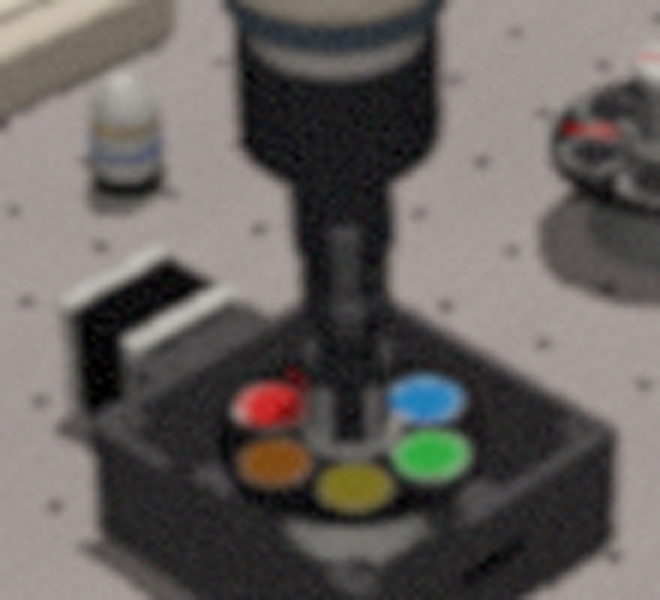

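View pics/scene8.png

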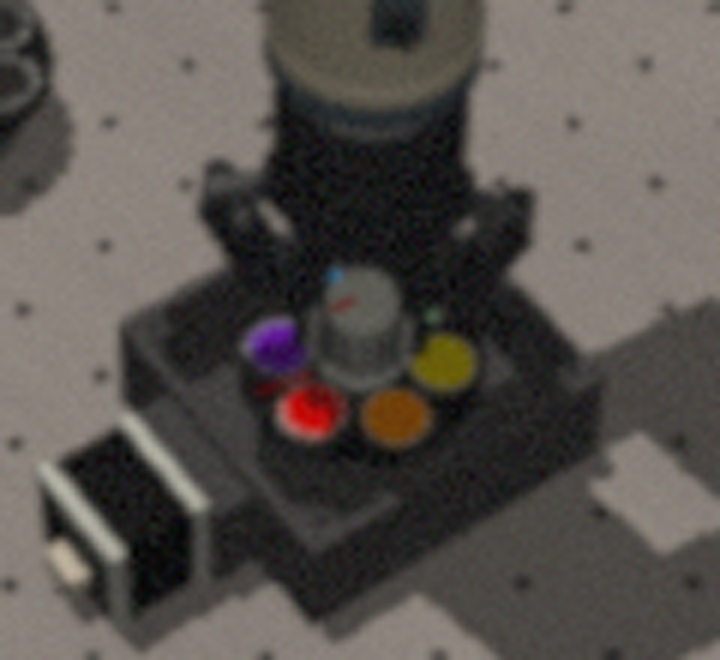

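View pics/wrist8.png

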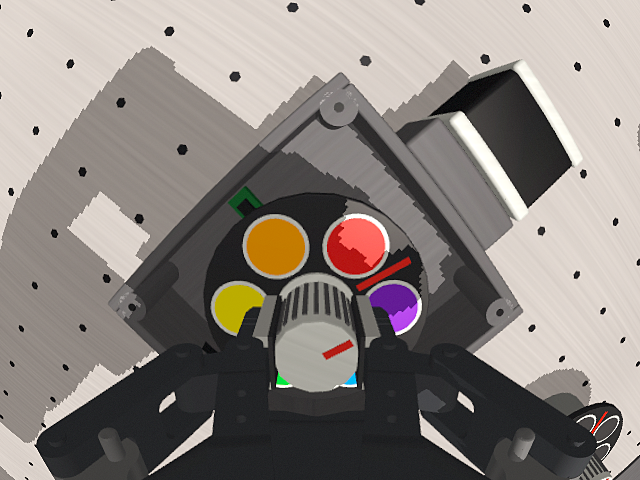

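```bash
python3 -c "
from h import *
a=cv2.imread('pics/wrist5.png',0);b=cv2.imread('pics/wrist8.png',0);c=cv2.imread('pics/wrist4.png',0)
for n,(x,y,w,h) in {'knobline':(318,335,40,30),'line':(352,252,64,42),'orange':(240,212,70,68)}.items():
  for nm,o in (('w8',b),('w4',c)):
    r=cv2.matchTemplate(o[y-8:y+h+8,x-8:x+w+8],a[y:y+h,x:x+w],cv2.TM_CCOEFF_NORMED);k=cv2.minMaxLoc(r);print(n,nm,k[1],k[3])
# side: disc edge overlay at home
im=imaging.get_image('side');th=np.linspace(0,2*np.pi,90);o=cv2.resize(im[190:290,250:360],None,fx=6,fy=6,interpolation=cv2.INTER_CUBIC)
for z,col in ((.052,(0,255,255)),(.060,(255,255,0))):
  P=(proj('side',np.c_[.5412+.052*np.cos(th),-.0027+.052*np.sin(th),np.full(90,z)])-[250,190]+.5)*6
  cv2.polylines(o,[np.round(P*16).astype(np.int32)],True,col,1,cv2.LINE_AA,4)
cv2.imwrite('pics/ov9.png',o[:,:,::-1]); plan([.541,-.0024,.059],-.9)
"
```

```text
knobline w8 0.9889824390411377 (8, 8)
knobline w4 0.991928219795227 (8, 8)
line w8 0.9088335037231445 (8, 8)
line w4 0.9948819875717163 (8, 8)
orange w8 0.92909175157547 (8, 8)
orange w4 0.9840048551559448 (8, 8)
ee [ 0.5421 -0.0022  0.0591] rot [-2.8289  1.3647 -0.0042] F [-6.   0.3 21.3] T [0.32 1.05 0.07] gap 0.0286 t 9.25
dpos [-0.0031  0.0065  0.0009] drot [-0.0012 -0.0013  0.0007]
```

View pics/ov9.png

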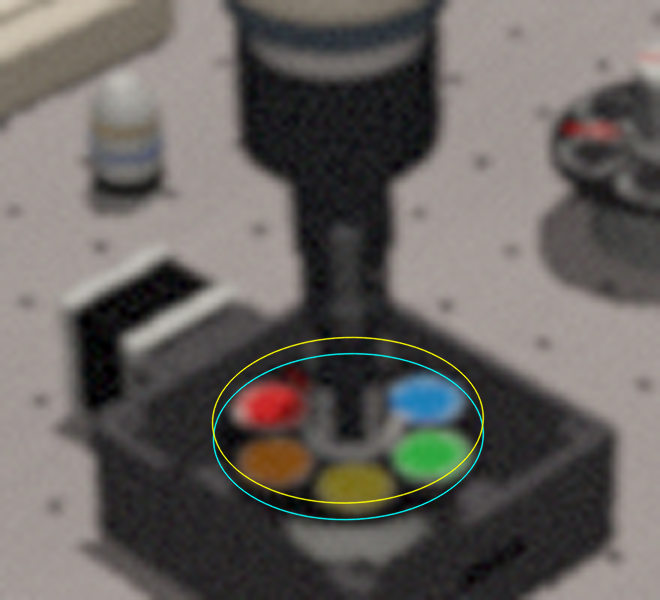

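The disc edge matches the home outline, the wheel hasn't slipped in the grip, and the push holds steady at about 22 N. Handing in.

```bash
python3 -c "
from rig import workorder
print(workorder.close_job())"
```

```text
the job is handed in; nothing more can be done
None
```

The wheel is fitted: I gripped it by its knob, lifted it off its stand, turned it to line up with the keyway and pressed it home. I handed in at about 9.3 s with the knob still gripped and pushed down. `close_job()` gave no verdict.

**Last checks:**
- **Height:** the tool height puts the disc's underside at about 45.7 mm, against 46 mm at home. The disc edge also matches the home outline in the side view.
- **Push:** the wrist force holds steady at 21–22 N upward, more than the 12 N spring. The tool was at rest and the grip was set to 100 N on the knob.
- **Grip:** the wheel's position in the fingers did not shift between lifting and pressing home.
- **Rest of the scene:** none of my moves went near the other objects. I saw nothing out of place, but did not measure each one's position at the end.

**Off target:**
- **Force peak:** the first push was too stiff and reached about 74 N (limit 120 N) with 22 N sideways, so I eased it off.
- **Sideways force:** about 6 N remains, with the tool about 1 mm off the hub centre I measured (limit 3 mm).
- **Spring reading:** one reading taken while easing off differed by about 1 mm from the height at which the disc met the hub. I put it down to the arm still settling.

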